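# Bring the blue-lidded jar round to the arrow

### The arm

A 7-joint arm with a two-finger parallel gripper is mounted at the origin on the work surface. World frame = base frame: x ahead of the robot, y to its left, z up, the work surface at z = 0. Lengths are in mm, angles in rad, forces in N, time in s.
With the tool pointing down it reaches from about 400 to 875 mm from the base axis. Payload 4.4 kg.
Tool frame: the origin (TCP) lies at the very end of the fingers, on their centre line; the grasp point (between the pads) lies 19 mm behind it; z points along the fingers, y is the direction in which the jaws open and shut (so a half turn about z gives the same grasp; the last joint's range is limited). The gripper opens to 85 mm and grips with 20 to 120 N. Pads are 22 mm wide; open, the fingers measure 114 mm over their backs; the gripper's body (76 mm by 85 mm) begins 54 mm behind the grasp point. The pads swing forward as they close: fully open they stand 13 mm farther back than shut.
Start: joints at [-1.344, 0.628, 0.038, 1.517, -0.027, 0.996, -0.02], TCP at [187.588, 622.357, 231.313] pointing down, gripper open.
Joint ranges: [-3.06, 3.06], [-0.37, 2.12], [-1.25, 1.32], [0.18, 2.47], [-1.1, 4.24], [0.23, 1.98], [-2.94, 2.94]. Speed limits (rad/s): [2.57, 2.57, 3.14, 3.14, 3.14, 3.14, 3.14].

### API

Orientations are given as [roll, pitch, yaw] about the fixed x, y, z axes, in that order (R = Rz(yaw) Ry(pitch) Rx(roll)).
In Python, from cell import ctrl gives the robot as it stands.
- The arm moves only by the shell command python3 -m pendant 'ROWS'. ROWS is JSON, a list of rows, each a list of 7 numbers: the shift along the world's x, y, z in m, then the turn, a rotation vector about the world's x, y, z in rad, then the opening, from -1 (shut) to 1 (fully open). A call has 1 to 8 rows; each row is the pose to reach, as a shift and turn from the pose commanded when the call began; what a row does not reach only later rows make up. A row lasts 1/10 s, in which the tool goes at most 50 mm and 8.59 degrees, less where a joint would pass 70% of its speed; a pose out of reach is approached as far as the arm can. A call with a gripper value outside its range is refused whole. The fingers move at their own pace and stop on an object; the grip force is fixed at half the most. Time passes only in rows, so rows that repeat a pose let the fingers close. It gives the time, the measured TCP pose, the force and the opening at its end, in the units of the state.
- ctrl.read_state(): the state, without advancing time (a new reading comes with each control period).
- ctrl.get_image(name): name is "scene" or "top" or "wrist"; returns the picture (400x640x3 uint8, blue, green, red); there is no depth.
- ctrl.get_calibration(name): a dict with "fx", "fy", "cx", "cy" (pixels), "R" (3x3) and "t" (3): a world point X has camera coordinates R X + t. Camera axes: x right, y down, z forward; pixel columns grow to the right and rows downward; lengths in mm; the calibration is good to about 2 mm. A picture is of the moment at which its call begins: read the wrist's pose just before it. get_calibration takes no time and is no camera call; for the wrist camera it gives the pose at the moment of the call.
- ctrl.finish_job(): hands the job in, once; it reports no verdict.
The state is a dict: "clock": time; "qpos": joint angles; "qd": joint speeds; "tau": joint torques, N m; "eef_pos": TCP position; "tool_rot": TCP orientation; "force": force on the tool from outside, world axes, zero at the start; "torque": the same for the moment, N m; "width": finger opening in mm.
Only numpy, scipy, OpenCV 4.12 (cv2) and the standard library are available. Lean on these libraries where they do the work, as an engineer would, in place of code of your own. Each camera call takes 0.05 s, during which the arm holds its last target. There are 200 camera calls.

### The job

On the bread cart stands a small revolving wooden board with four jars. Push the board round by its lobed rim, gently, until the jar with the blue lid stands at the front, squarely in line with the brass arrow on the stand's foot, then draw back. Do not touch, lift or topple any jar, and leave the loaves, bun and cup on the counter where they are.

Things in the scene. Friction and masses are not known exactly. Their poses are not given: they have to be found in the camera images.
- stand: fixed dark wooden foot: disc of radius 100 mm, 18 mm high, with a flat tongue along its +x (60 mm wide, 13 mm high with its arrow, to 235 mm from the axis) bearing the brass arrow. Origin: on the turning axis, on the work surface, z up; +x points from the axis to the arrow, and the blue-lidded jar belongs on this line. Place and angle differ every time
- arrow_tip (a point): tip of the brass arrow, which points at the turning axis; 170 mm from that axis along the stand's +x, 13 mm above the work surface
- turntable (a joint): angle of the board about the vertical axis, rad; 0 at the start, grows counter-clockwise seen from above; no end stops. Friction 0.15 N m plus drag of 0.06 N m per rad/s: a push of 1 to 2 N at the rim turns it, and it stops almost at once when no longer pushed
- turntable_top (a point): centre of the light wooden board's top face, on the turning axis, 52 mm above the work surface; turns with the board. The board is 30 mm thick (its underside 22 mm above the work surface): a disc of radius 125 mm with five lobes on its rim, centred at 0, 72, 144, 216 and 288 degrees from this point's x axis, counter-clockwise
- lobe (a point): top of the lobe at 0 degrees, 140 mm from the axis; turns with the board. Each lobe is a block as thick as the board, reaching 155 mm from the axis, its flat flanks 40 mm either side of its centre line and parallel to it. The gaps between lobes are about 95 mm wide, open down to the work surface (or tongue): a fingertip lowered there, outside the disc, can push a flank sideways
- jar_blue: jam jar, 44 mm diameter, 48 mm tall, about 0.12 kg, blue lid; stands loose on the turntable with its axis about 52 mm from the turntable's axis; origin at the centre of its underside. Do not touch; this is the one to bring to the arrow. At the start it stands at least 40 degrees away from it
- jar_red: jam jar, 44 mm diameter, 48 mm tall, about 0.12 kg, red lid; stands loose on the turntable with its axis about 52 mm from the turntable's axis; origin at the centre of its underside. Do not touch
- jar_yellow: jam jar, 44 mm diameter, 48 mm tall, about 0.12 kg, yellow lid; stands loose on the turntable with its axis about 52 mm from the turntable's axis; origin at the centre of its underside. Do not touch
- jar_white: jam jar, 44 mm diameter, 48 mm tall, about 0.12 kg, white lid; stands loose on the turntable with its axis about 52 mm from the turntable's axis; origin at the centre of its underside. Do not touch
- loaf_seeded: golden oblong loaf with seeds, 150 x 62 x 42 mm, loose on the counter to the left; origin at the centre of its underside. Leave alone
- loaf_dark: darker oblong loaf, 160 x 66 x 44 mm, loose on the counter to the right; origin at the centre of its underside. Leave alone
- tea_cup: blue ceramic cup, 70 mm diameter at the rim, 70 mm tall, loose on the counter to the right; origin at the centre of its underside. Leave alone
- bun: round pale bun, 86 mm diameter, 40 mm tall, loose on the counter to the left; origin at the centre of its underside. Leave alone
There are look-alikes about, which are no part of the job. Leave any pink or turquoise look-alike of the jar_red alone.

How it is judged (in metres and radians):
At the end, for the whole second after the job is handed in: the blue-lidded jar's axis is within 12 mm sideways of the line from the turning axis to the brass arrow, on the arrow's side; the board is at rest; all four jars stand upright on the board, 37 to 67 mm from its axis; the loaves, bun and cup are within 30 mm of where they were (y of jar_blue in the frame of stand between -0.012 and 0.012 m and x of jar_blue in the frame of stand above 0.03 m and velocity of joint turntable between -0.05 and 0.05 rad/s and angle between each of jar_blue, jar_red, jar_yellow, jar_white's own z axis and vertical below 0.15 rad and horizontal distance between jar_blue and stand between 0.037 and 0.067 m and horizontal distance between jar_red and stand between 0.037 and 0.067 m and horizontal distance between jar_yellow and stand between 0.037 and 0.067 m and horizontal distance between jar_white and stand between 0.037 and 0.067 m and z of jar_blue in the frame of stand between 0.046 and 0.06 m and z of jar_red in the frame of stand between 0.046 and 0.06 m and z of jar_yellow in the frame of stand between 0.046 and 0.06 m and z of jar_white in the frame of stand between 0.046 and 0.06 m and distance of each of loaf_seeded, loaf_dark, tea_cup, bun from where it was at the start of the episode below 0.03 m); the robot touches nothing.
It fails at once if a jar is touched by the robot (over 0.5 N) (contact force between any of jar_blue, jar_red, jar_yellow, jar_white and the fingers above 0.5 N or contact force between any of jar_blue, jar_red, jar_yellow, jar_white and the arm above 0.5 N).
It fails at once if a jar is lifted off the board (over 15 mm) or tips over 0.35 rad (z of any of jar_blue, jar_red, jar_yellow, jar_white in the frame of stand above 0.067 m or angle between any of jar_blue, jar_red, jar_yellow, jar_white's own z axis and vertical above 0.35 rad).
It fails at once if the board is whirled round (over 2 rad/s) instead of turned gently (velocity of joint turntable above 2 rad/s or velocity of joint turntable below -2 rad/s).
It fails at once if a loaf, the bun or the cup is moved over 30 mm (distance of any of loaf_seeded, loaf_dark, tea_cup, bun from where it was at the start of the episode above 0.03 m).
It also fails if it takes over 58 s, if anything falls off the work surface, if the arm or the gripper's body presses on something with over 40 N, if the wrist force passes 120 N, or if a joint passes its speed limit or range.

## Working session

There is one attempt and no reset: what is moved stays moved. The work goes in short steps, Python scripts to look and compute and a shell command to move; the robot and the scene stay as the last step left them, time stands still between calls to the robot, and variables do not carry over. Pictures are saved under pics/ and viewed, about 8 in all and at most 12, crops included, and the job is handed in when it is done.

```bash
mkdir -p pics; ls; python3 - <<'E'
from cell import ctrl
import cv2
for n in("scene","top"):
    cv2.imwrite(f"pics/{n}0.png",ctrl.get_image(n)); print(n,ctrl.get_calibration(n))
s=ctrl.read_state();print(s)
E
```

```text
pics
scene {'fx': 510.68606625256325, 'fy': 510.68606625256325, 'cx': 321.5304753651717, 'cy': 197.49650541133778, 'R': array([[-0.46102172,  0.88738773, -0.00141484],
       [ 0.65074098,  0.33699253, -0.68042061],
       [-0.60332011, -0.31460937, -0.73282043]]), 't': array([ 261.15596104, -343.4447066 , 1723.24650784])}
top {'fx': 487.42890061433303, 'fy': 487.42890061433303, 'cx': 320.4022248675446, 'cy': 191.58483404588526, 'R': array([[ 0.0054731 , -0.99998422,  0.00126595],
       [-0.99894263, -0.00552518, -0.04564103],
       [ 0.0456473 , -0.00101482, -0.9989571 ]]), 't': array([ -14.63294698,  571.64802677, 1434.04861956])}
{'clock': 0.1, 'qpos': array([-1.34379338,  0.62925629,  0.03844899,  1.51828639, -0.02701675,
        0.99629231, -0.01997382]), 'qd': array([ 0.00037571, -0.00307793,  0.00065464, -0.00216377,  0.00166064,
        0.00018536, -0.00048711]), 'tau': array([ 3.32858275e-03, -5.64525390e+01,  1.23071361e+00, -1.93970776e+01,
        1.12672537e-02,  5.39648274e-03, -5.90480731e-08]), 'eef_pos': array([187.41886259, 621.8003753 , 230.47351122]), 'tool_rot': array([-3.13986821e+00,  6.33216740e-06,  2.84880293e+00]), 'force': array([-0.05802165, -0.32799052, -0.48766553]), 'torque': array([ 0.00212583, -0.01624623, -0.0118138 ]), 'width': 85.55049916220277}
```

View pics/top0.png

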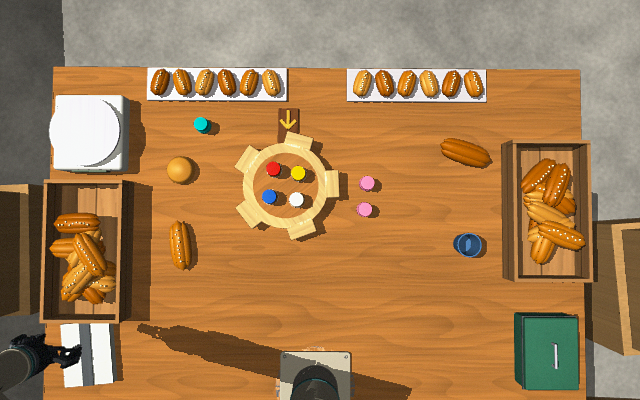

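View pics/scene0.png

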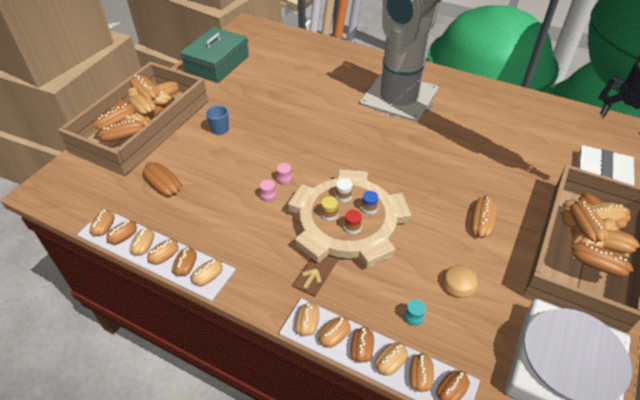

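The top view shows the board at about (288,187). The arrow is at (288,120), away from the robot, and the blue jar is at (269,196). In the world frame +x is up in the image and +y is left. I'll enlarge a crop to measure.

```bash
python3 - <<'E'
import cv2
a=cv2.imread("pics/top0.png")[100:250,220:390]
cv2.imwrite("pics/crop.png",cv2.resize(a,None,fx=4,fy=4,interpolation=cv2.INTER_CUBIC)[:600])
E
cat > h.py <<'E'
import numpy as np
from cell import ctrl
def ray(n,u,v,z):
    c=ctrl.get_calibration(n);R=np.array(c["R"]);t=np.array(c["t"])
    d=R.T@np.array([(u-c["cx"])/c["fx"],(v-c["cy"])/c["fy"],1]);o=-R.T@t
    return (o+d*(z-o[2])/d[2])
def pix(n,X):
    c=ctrl.get_calibration(n);p=np.array(c["R"])@np.array(X)+np.array(c["t"])
    return np.array([c["cx"]+c["fx"]*p[0]/p[2],c["cy"]+c["fy"]*p[1]/p[2]])
E
```

```text
(no output)
```

View pics/crop.png

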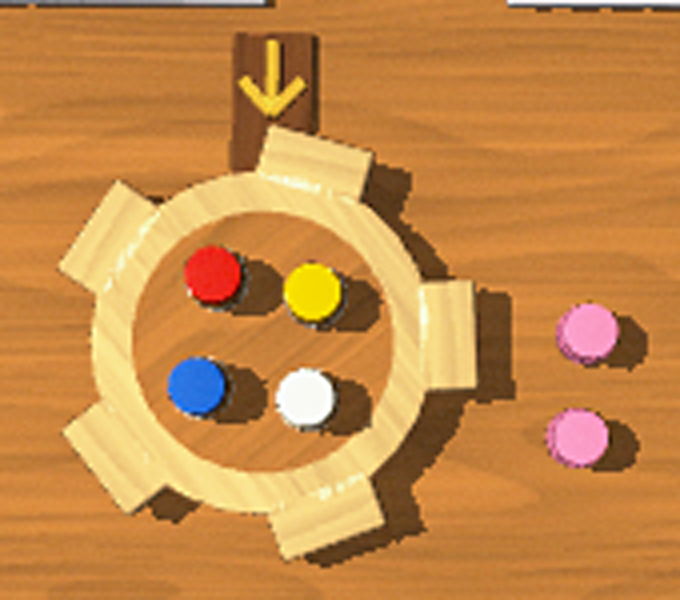

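```bash
cat >> h.py <<'E'
def cr(n,x,y,z,u0=220,v0=100,f=4): return ray(n,u0+(x+.5)/f-.5,v0+(y+.5)/f-.5,z)
E
python3 - <<'E'
from h import *
P=[(273,125),(374,153),(474,281),(476,388),(382,523),(286,559),(129,512),(63,434),(60,268),(121,182)]
W=np.array([cr("top",*p,52)[:2] for p in P])
A=np.c_[2*W,np.ones(10)];s=np.linalg.lstsq(A,(W**2).sum(1),rcond=None)[0];c=s[:2]
print("axis",c,"r",np.hypot(*(W-c).T).round(1))
mid=(W[0::2]+W[1::2])/2-c
print("lobes",np.degrees(np.arctan2(mid[:,1],mid[:,0])).round(1))
tip=cr("top",271,117,13)[:2]; e=cr("top",274,40,13)[:2]
tc=[(cr("top",*p,10)[:2]) for p in((234,33),(319,37))]
ang=lambda d:np.degrees(np.arctan2(d[1],d[0])).round(2)
print("tip",tip,np.hypot(*(tip-c)),ang(tip-c),"arrow tail-tip",ang(e-tip),"tongue end",np.hypot(*((tc[0]+tc[1])/2-c)),ang((tc[0]+tc[1])/2-c),"tonguedir",ang(tc[0]-tc[1])-90)
for n,p in dict(blue=(196,386),red=(213,274),yellow=(313,293),white=(305,398)).items():
    w=cr("top",*p,100)[:2]-c; print(n,w,np.hypot(*w),ang(w))
E
```

```text
axis [588.62373843  89.17258343] r [157.4 158.2 158.  156.8 156.3 157.7 156.6 159.4 157.1 155.6]
lobes [ -15.9  -87.8 -160.2  128.5   56.5]
tip [758.63928349  88.16578168] 170.01852608625677 -0.34 arrow tail-tip -1.73 tongue end 232.49640193842498 -1.08 tonguedir -2.3900000000000006
blue [-34.349569    43.75068818] 55.62387622838191 128.14
red [44.05240521 32.67746624] 54.84916776820663 36.57
yellow [ 31.12400013 -37.32136339] 48.5961680547473 -50.17
white [-42.2996117  -32.30193813] 53.22285558989814 -142.63
```

The measurements agree with the given sizes: tip at 170 mm, lobe corners at about 158 mm (160 given), jars at about 52 mm. Blue is at 128° and the target is about -0.5 to -1°, so the board must turn about 129° clockwise. I'll put the shut fingertip in the gap at about 236° and push the lobe at 200° along the near side. First I travel there high up.

```bash
python3 -m pendant '[[0.03,-0.04,0,0,0,0,-1],[0.06,-0.08,0,0,0,0,-1],[0.09,-0.12,0,0,0,0,-1],[0.12,-0.16,0,0,0,0,-1],[0.15,-0.2,0,0,0,0,-1],[0.18,-0.24,0,0,0,0,-1],[0.21,-0.28,0,0,0,0,-1],[0.24,-0.32,0,0,0,0,-1]]'
python3 -m pendant '[[0.01,-0.045,0,0,0,0,-1],[0.02,-0.09,0,0,0,0,-1],[0.03,-0.135,0,0,0,0,-1],[0.04,-0.18,0,0,0,0,-1],[0.05,-0.225,0,0,0,0,-1],[0.06,-0.27,0,0,0,0,-1],[0.075,-0.315,0,0,0,0,-1],[0.08,-0.335,0,0,0,0,-1]]'
```

```text
clock: 0.9
eef_pos: [428.3, 300.5, 231.2]
tool_rot: [-3.141, -0.0, 2.849]
force: [1.3, 0.7, -0.7]
width: 0.0
clock: 1.7
eef_pos: [508.3, -38.0, 231.2]
tool_rot: [-3.14, 0.001, 2.843]
force: [0.5, -0.3, 0.8]
width: -0.6
```

```bash
python3 -m pendant '[[-0.001,-0.002,-0.04,0,0,0,-1],[-0.001,-0.002,-0.08,0,0,0,-1],[-0.001,-0.002,-0.12,0,0,0,-1],[-0.001,-0.002,-0.15,0,0,0,-1],[-0.001,-0.002,-0.17,0,0,0,-1],[-0.001,-0.002,-0.185,0,0,0,-1],[-0.001,-0.002,-0.196,0,0,0,-1],[-0.001,-0.002,-0.196,0,0,0,-1]]'
python3 - <<'E'
import numpy as np
c=np.array([588.6,89.2]);p0=np.array([506.6,-34.6])
for a in range(236,80,-4):
    p=c+148*np.array([np.cos(np.radians(a)),np.sin(np.radians(a))]); print(a,((p-p0)/1000).round(4),end='; ')
E
```

```text
clock: 2.5
eef_pos: [505.6, -34.6, 34.0]
tool_rot: [-3.141, -0.003, 2.849]
force: [-0.3, -0.1, -0.4]
width: -0.2
236 [-0.0008  0.0011]; 232 [-0.0091  0.0072]; 228 [-0.017   0.0138]; 224 [-0.0245  0.021 ]; 220 [-0.0314  0.0287]; 216 [-0.0377  0.0368]; 212 [-0.0435  0.0454]; 208 [-0.0487  0.0543]; 204 [-0.0532  0.0636]; 200 [-0.0571  0.0732]; 196 [-0.0603  0.083 ]; 192 [-0.0628  0.093 ]; 188 [-0.0646  0.1032]; 184 [-0.0656  0.1135]; 180 [-0.066   0.1238]; 176 [-0.0656  0.1341]; 172 [-0.0646  0.1444]; 168 [-0.0628  0.1546]; 164 [-0.0603  0.1646]; 160 [-0.0571  0.1744]; 156 [-0.0532  0.184 ]; 152 [-0.0487  0.1933]; 148 [-0.0435  0.2022]; 144 [-0.0377  0.2108]; 140 [-0.0314  0.2189]; 136 [-0.0245  0.2266]; 132 [-0.017   0.2338]; 128 [-0.0091  0.2404]; 124 [-0.0008  0.2465]; 120 [0.008 0.252]; 116 [0.0171 0.2568]; 112 [0.0266 0.261 ]; 108 [0.0363 0.2646]; 104 [0.0462 0.2674]; 100 [0.0563 0.2696]; 96 [0.0665 0.271 ]; 92 [0.0768 0.2717]; 88 [0.0872 0.2717]; 84 [0.0975 0.271 ];
```

```bash
python3 -m pendant '[[-0.0045,0.004,0,0,0,0,-1],[-0.009,0.007,0,0,0,0,-1],[-0.013,0.0105,0,0,0,0,-1],[-0.017,0.014,0,0,0,0,-1],[-0.0245,0.021,0,0,0,0,-1],[-0.0315,0.0285,0,0,0,0,-1],[-0.0375,0.037,0,0,0,0,-1],[-0.0435,0.0455,0,0,0,0,-1]]'
python3 - <<'E'
import numpy as np
for s,n in((212,8),(180,8),(148,8),(116,6)):
    f=lambda a:148*np.array([np.cos(np.radians(a)),np.sin(np.radians(a))])
    print([list(((f(s-4*k)-f(s))/1000).round(4)) for k in range(1,n+1)])
E
```

```text
clock: 3.3
eef_pos: [462.8, 11.6, 35.4]
tool_rot: [3.141, 0.0, 2.849]
force: [1.0, -1.3, -0.1]
width: -0.1
[[np.float64(-0.0052), np.float64(0.0089)], [np.float64(-0.0097), np.float64(0.0182)], [np.float64(-0.0136), np.float64(0.0278)], [np.float64(-0.0168), np.float64(0.0376)], [np.float64(-0.0193), np.float64(0.0477)], [np.float64(-0.021), np.float64(0.0578)], [np.float64(-0.0221), np.float64(0.0681)], [np.float64(-0.0225), np.float64(0.0784)]]
[[np.float64(0.0004), np.float64(0.0103)], [np.float64(0.0014), np.float64(0.0206)], [np.float64(0.0032), np.float64(0.0308)], [np.float64(0.0057), np.float64(0.0408)], [np.float64(0.0089), np.float64(0.0506)], [np.float64(0.0128), np.float64(0.0602)], [np.float64(0.0173), np.float64(0.0695)], [np.float64(0.0225), np.float64(0.0784)]]
[[np.float64(0.0058), np.float64(0.0086)], [np.float64(0.0121), np.float64(0.0167)], [np.float64(0.019), np.float64(0.0244)], [np.float64(0.0265), np.float64(0.0316)], [np.float64(0.0344), np.float64(0.0382)], [np.float64(0.0428), np.float64(0.0443)], [np.float64(0.0515), np.float64(0.0497)], [np.float64(0.0606), np.float64(0.0546)]]
[[np.float64(0.0094), np.float64(0.0042)], [np.float64(0.0191), np.float64(0.0077)], [np.float64(0.0291), np.float64(0.0106)], [np.float64(0.0392), np.float64(0.0127)], [np.float64(0.0494), np.float64(0.0142)], [np.float64(0.0597), np.float64(0.0149)]]
```

Contact is at 1.6 N, as expected. Continuing round the arc to 116°, then a look.

```bash
python3 -m pendant '[[-0.005,0.009,0,0,0,0,-1],[-0.0095,0.018,0,0,0,0,-1],[-0.0135,0.028,0,0,0,0,-1],[-0.017,0.0375,0,0,0,0,-1],[-0.0195,0.0475,0,0,0,0,-1],[-0.021,0.058,0,0,0,0,-1],[-0.022,0.068,0,0,0,0,-1],[-0.0225,0.0785,0,0,0,0,-1]]'
python3 -m pendant '[[0.0005,0.0105,0,0,0,0,-1],[0.0015,0.0205,0,0,0,0,-1],[0.003,0.031,0,0,0,0,-1],[0.0055,0.041,0,0,0,0,-1],[0.009,0.0505,0,0,0,0,-1],[0.013,0.06,0,0,0,0,-1],[0.0175,0.0695,0,0,0,0,-1],[0.0225,0.0785,0,0,0,0,-1]]'
python3 -m pendant '[[0.006,0.0085,0,0,0,0,-1],[0.012,0.0165,0,0,0,0,-1],[0.019,0.0245,0,0,0,0,-1],[0.0265,0.0315,0,0,0,0,-1],[0.0345,0.038,0,0,0,0,-1],[0.043,0.0445,0,0,0,0,-1],[0.0515,0.0495,0,0,0,0,-1],[0.0605,0.0545,0,0,0,0,-1]]'
python3 - <<'E'
from cell import ctrl
import cv2
im=ctrl.get_image("top");cv2.imwrite("pics/top1.png",im)
cv2.imwrite("pics/crop1.png",cv2.resize(im[100:250,220:390],None,fx=4,fy=4,interpolation=cv2.INTER_CUBIC))
E
```

```text
clock: 4.1
eef_pos: [440.4, 90.1, 35.3]
tool_rot: [-3.142, -0.0, 2.849]
force: [0.1, -1.4, -0.4]
width: -0.1
clock: 4.9
eef_pos: [463.3, 168.7, 35.3]
tool_rot: [-3.141, -0.0, 2.849]
force: [-0.7, -1.3, 0.3]
width: -0.2
clock: 5.7
eef_pos: [524.1, 222.7, 35.3]
tool_rot: [-3.141, -0.0, 2.849]
force: [-0.1, -1.4, -0.1]
width: -0.2
```

View pics/crop1.png

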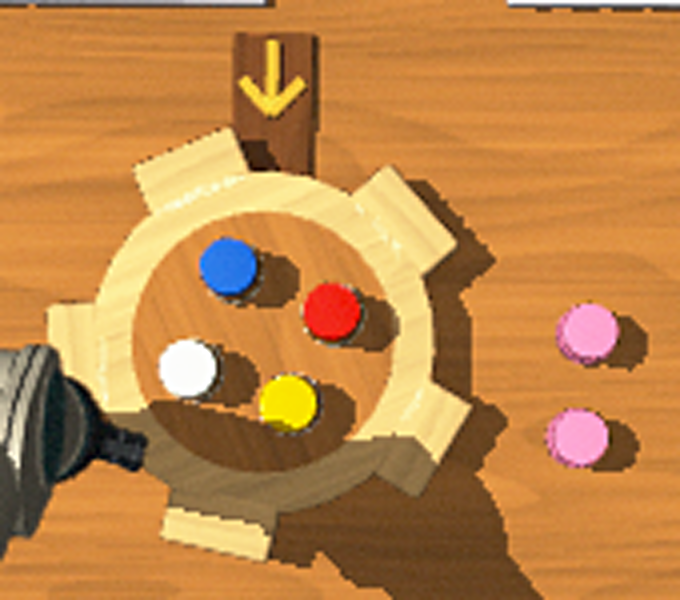

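Blue's lid is now at crop (229,267) and its lobe's outer corners are at (133,170) and (231,128). It isn't at the arrow yet.

```bash
python3 - <<'E'
from h import *
c=np.array([588.6,89.2])
ang=lambda d:np.degrees(np.arctan2(d[1],d[0])).round(2)
b=cr("top",229,267,100)[:2]-c;print("blue",b,np.hypot(*b),ang(b))
for P in(((133,170),(231,128)),((391,166),(457,242))):
    m=(cr("top",*P[0],52)+cr("top",*P[1],52))[:2]/2-c;print("lobe",ang(m))
for n,p in dict(red=(332,312),yellow=(289,403),white=(188,369)).items():
    w=cr("top",*p,100)[:2]-c; print(n,w,np.hypot(*w),ang(w))
a0=ang(np.array([524.1,222.7])-c);print("finger",a0)
f=lambda a:148*np.array([np.cos(np.radians(a)),np.sin(np.radians(a))])
for a in range(116,76,-3): print(116-a,((f(a)-f(116))/1000).round(4),end='; ')
E
```

```text
blue [49.04846237 21.51388973] 53.55930462669188 23.68
lobe 23.52
lobe -48.92
red [ 17.91420273 -50.7194626 ] 53.79017145733927 -70.55
yellow [-45.82316802 -21.20606132] 50.492175277633194 -155.17
white [-22.49293455  49.42458597] 54.30213442431123 114.47
finger 115.79
0 [0. 0.]; 3 [0.0071 0.0032]; 6 [0.0143 0.0061]; 9 [0.0216 0.0085]; 12 [0.0291 0.0106]; 15 [0.0366 0.0123]; 18 [0.0443 0.0135]; 21 [0.052  0.0144]; 24 [0.0597 0.0149]; 27 [0.0675 0.015 ]; 30 [0.0752 0.0146]; 33 [0.0829 0.0139]; 36 [0.0906 0.0127]; 39 [0.0982 0.0112];
```

```bash
python3 -m pendant '[[0.007,0.003,0,0,0,0,-1],[0.0145,0.006,0,0,0,0,-1],[0.0215,0.0085,0,0,0,0,-1],[0.029,0.0105,0,0,0,0,-1],[0.0365,0.0125,0,0,0,0,-1],[0.0445,0.0135,0,0,0,0,-1],[0.052,0.0145,0,0,0,0,-1],[0.0605,0.015,0,0,0,0,-1]]'
python3 -m pendant '[[-0.005,0.0,0,0,0,0,-1],[-0.012,0.005,0,0,0,0,-1],[-0.012,0.03,0,0,0,0,-1],[-0.012,0.07,0,0,0,0,-1],[-0.012,0.1,0.03,0,0,0,-1],[-0.012,0.1,0.08,0,0,0,-1],[-0.012,0.1,0.12,0,0,0,-1],[-0.012,0.1,0.12,0,0,0,-1]]'
python3 - <<'E'
from cell import ctrl
import cv2
im=ctrl.get_image("top");cv2.imwrite("pics/top2.png",im)
cv2.imwrite("pics/crop2.png",cv2.resize(im[100:250,220:390],None,fx=4,fy=4,interpolation=cv2.INTER_CUBIC))
E
```

```text
clock: 6.55
eef_pos: [584.5, 237.5, 35.3]
tool_rot: [-3.142, -0.0, 2.849]
force: [-1.6, -0.6, 0.2]
width: -0.1
clock: 7.35
eef_pos: [575.0, 339.5, 161.7]
tool_rot: [3.133, 0.008, 2.85]
force: [0.4, -0.0, 0.6]
width: 0.2
```

View pics/crop2.png

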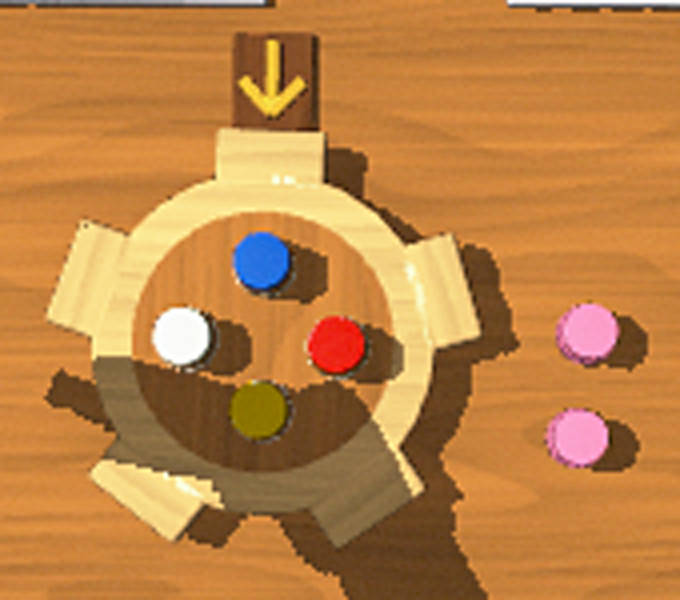

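View pics/top2.png

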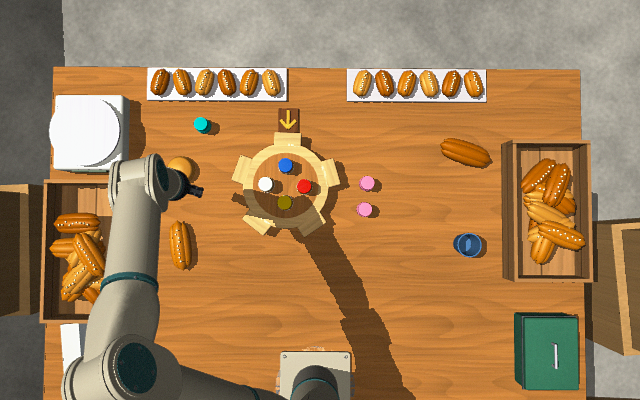

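Blue's lid is at crop (262,262), the top lobe's corners are at (218,130) and (324,132), and the gripper is clear of everything. Checking against both estimates of the arrow line:

```bash
python3 - <<'E'
from h import *
c=np.array([588.6,89.2])
b=cr("top",262,262,100)[:2]-c
print("blue",b,np.hypot(*b))
m=(cr("top",218,130,52)+cr("top",324,132,52))[:2]/2-c;print("lobe",np.degrees(np.arctan2(m[1],m[0])))
for a in(-.3,-1,-2):
    a=np.radians(a);print("lateral",-np.sin(a)*b[0]+np.cos(a)*b[1])
for n,p in dict(red=(337,346),yellow=(260,410),white=(183,337)).items():
    w=cr("top",*p,100)[:2]-c; print(n,np.hypot(*w))
s=ctrl.read_state();print(s["clock"],s["force"],abs(s["qd"]).max())
E
```

```text
blue [52.68564331 -1.52487365] 52.70770580134901
lobe -1.4121263046490629
lateral -1.2489926268660474
lateral -0.6051501461411006
lateral 0.31475769458736513
red 54.69236139591891
yellow 50.82380505589838
white 53.14912716268736
7.4 [-0.58777954 -0.41893747 -0.42508585] 0.05387808482217942
```

Blue is within about 1.3 mm of the line and all the jars are on their circle. The bun and loaves haven't moved. Settling and handing in.

```bash
python3 -m pendant '[[0,0,0.03,0,0,0,-1],[0,0,0.06,0,0,0,-1],[0,0,0.06,0,0,0,-1],[0,0,0.06,0,0,0,-1]]'; python3 -c "from cell import ctrl; print(ctrl.finish_job())"
```

```text
clock: 7.8
eef_pos: [571.1, 337.6, 214.5]
tool_rot: [-3.141, -0.002, 2.849]
force: [0.1, -0.1, -0.3]
width: 0.1
the job is handed in; nothing more can be done
None
```

The blue-lidded jar now stands in line with the brass arrow, and I handed the job in at about 7.8 s; no verdict was given. I lowered the shut fingertip into a gap between the lobes. One lobe flank then took the board about 129° clockwise, at about 0.7 rad/s with a push of about 1.7 N. After that I drew back and rose clear.

In the last overhead picture:
- **Blue jar:** it was about 0.3 to 1.3 mm off the arrow line, against a limit of 12 mm. The spread comes from small differences in how I measured the line's angle.
- **Jars:** blue was 53 mm from the axis and the other three 51 to 55 mm, against limits of 37 to 67 mm. All looked upright.
- **Counter items:** the loaves, bun and cup looked unmoved. I judged this by eye and did not measure it; the arm partly hid the bun in the last picture.
- **Contact:** the tool force read near zero after drawing back.

None of the checks failed or disagreed. I took no second picture to confirm that the board was still at rest.

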